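Empty the soil-sample tray into the solids bin

ROBOT

A 6-joint arm with a two-finger parallel gripper is mounted at the origin on the work surface. World frame = base frame: x ahead of the robot, y to its left, z up, the work surface at z = 0. Lengths are in mm, angles in rad, forces in N, time in s.
With the tool pointing down it reaches from about 350 to 875 mm from the base axis. Payload 4.2 kg.
Tool frame: the origin (TCP) lies between the finger pads; the fingertips stand 17 mm ahead of it and the grasp point (between the pads) lies 2 mm behind it; z points along the fingers, y is the line along which they close (so a half turn about z gives the same grasp; the last joint's range is limited). The gripper opens to 85 mm and grips with 20 to 120 N. Pads are 22 mm wide; open, the fingers measure 114 mm over their backs; the gripper's body (76 mm by 85 mm) begins 54 mm behind the grasp point. The pads swing forward as they close: fully open they stand 13 mm farther back than shut.
Start: joints at [1.493, 0.385, 0.008, 0, -1.194, -0.259], TCP at [206.51, 589.875, 248.312] pointing down, gripper open.
Joint ranges: [-3.14, 3.14], [-1.21, 2.06], [-1.07, 1.41], [-3.16, 2.05], [-2.99, -0.16], [-3.1, 3.1]. Speed limits (rad/s): [2.79, 2.79, 3.14, 3.14, 3.14, 3.14].

INTERFACE

Orientations are given as a unit quaternion [x, y, z, w].
In Python, from bench import arm, vision, probe_bus, order gives the robot as it stands (arm), with the cameras (vision), the readings (probe_bus) and the job (order).
- The arm moves only by the tool run_rows, called by a JSON object that holds its "api" and its "payload". Schema: {"type":"object","properties":{"offsets":{"type":"array","items":{"type":"object","properties":{"dx":{"type":"number"},"dy":{"type":"number"},"dz":{"type":"number"},"ax":{"type":"number"},"ay":{"type":"number"},"az":{"type":"number"}},"additionalProperties":false},"minItems":1,"maxItems":10},"aperture":{"type":"number"},"only":{"type":"string"},"quiet":{"type":"boolean"},"lines":{"type":"string"}},"required":["offsets"],"additionalProperties":false}. offsets is a list of rows, 1 to 10 of them, each an object with the fields dx, dy, dz (the shift in normalised numbers (1 is 750 mm)), ax, ay, az (a rotation vector in parts of the range, where 1.0 means 4 rad); a field left out counts as zero; each row is the pose to reach, as a shift and turn from the pose commanded when the call began, along the tool's axes at that moment; what a row does not reach only later rows make up. A row lasts 1/10 s, in which the tool goes at most 50 mm and 0.15 rad, less where a joint would pass 70% of its speed; a pose out of reach is approached as far as the arm can. aperture is the finger opening in mm, set as the call begins (left out keeps the last). The fingers move at their own pace and stop on an object; the grip force is fixed at half the most. Time passes only in rows, so rows that do not move let the fingers close. The tool returns the time, the measured TCP pose, the force, the opening and the grip force at its end. only (a regular expression) keeps the lines of the reply that match it, lines (a string "A,B") keeps lines A to B, and quiet returns only ok. Input that does not fit is refused with a message, and nothing moves.
- probe_bus.read_state(): the state, without advancing time (a new reading comes with each control period).
- vision.get_image(name): name is "side" or "top" or "wrist"; returns the picture (400x640x3 uint8, blue, green, red); there is no depth.
- vision.get_calibration(name): a dict with "K" (3x3 intrinsics, pixels), "D" ([k1, k2, p1, p2, k3] as OpenCV has them; the pictures are not rectified), "rvec" (rotation vector, rad) and "tvec" (3), from world to camera coordinates, as OpenCV has them. Camera axes: x right, y down, z forward; pixel columns grow to the right and rows downward; lengths in mm; the calibration is good to about 2 mm. A picture is of the moment at which its call begins: read the wrist's pose just before it. get_calibration takes no time and is no camera call; for the wrist camera it gives the pose at the moment of the call.
- order.job_done(): hands the job in; it is judged then, once.
The state is a dict: "clock": time; "joints": joint angles; "joint_vel": joint speeds; "joint_efforts": joint torques, N m; "position": TCP position; "ee_rot": TCP orientation; "contact_force": force on the tool from outside, world axes, zero at the start; "wrist_torque": the same for the moment, N m; "gripper_width": finger opening in mm; "grasp_force": force on a finger pad.
Only numpy, scipy, OpenCV 4.12 (cv2) and the standard library are available. Lean on these libraries where they do the work, as an engineer would, in place of code of your own. Each camera call takes 0.05 s, during which the arm holds its last target. There are 200 camera calls.

TASK

Carry the tray of sorted-out debris level by its orange arch handle and set it down on the yellow-lined tipping ledge with its open mouth just over the edge of the blue bin, spilling nothing, and let go. Then take it again by its green rear bar and tip it about the ledge's edge so that all four pieces drop into the bin, lower it flat onto the ledge again and let go. Leave the cups, glassware and other things on the bench where they are.

Things in the scene. Friction and masses are not known exactly. Their poses are not given: they have to be found in the camera images.
- tray: White plastic tray, loose, 0.2 to 0.33 kg. Origin under its floor's centre; x towards its open mouth, y across, z up. Floor 140 (x) x 120 (y) x 4 mm; walls 25 mm high, 4 mm thick at the back (x = -70 mm) and both sides; no wall at the mouth (x = +70 mm): debris slides out there when it is tilted. It starts flat on the bench, mouth roughly to the world's +y.
- tray_arch (a point): Middle of the tray's orange arch handle: a round bar 10 mm thick, straight for 86 mm along the tray's y, centred 95 mm above the tray's underside over the middle of the tray (its posts stand at the side walls). Axes as the tray's. Pinched across the tray's x, with 20 to 30 N, it carries the tray about level.
- tray_bar (a point): Middle of the green rear bar: round, 10 mm thick, 100 mm along the tray's y, at x = -112, z = 35 mm of the tray, 37 mm clear of the back wall, joined to it by rods at y = +-50 mm. Axes as the tray's. Pinched lightly (8 to 12 N) across the tray's x, it turns between the finger pads, so an upright gripper can lift it and tilt the tray.
- tray_mouth (a point): Middle of the mouth's edge at the tray's underside (x = +70 mm of the tray). Axes as the tray's.
- station: Fixed plywood tipping ledge with a blue bin. Origin on the bench below the ledge's edge; x is the tipping direction, from ledge to bin (roughly the world's +y), z up. Ledge with two yellow lines along x, 144 mm apart: x = -130 to 0, y = +-85 mm, flat top 90 mm above the bench. A tray with its mouth 15 mm past the edge has its rear bar behind the ledge, over free space.
- ledge_edge (a point): Middle of the ledge's edge towards the bin, on the ledge's top (90 mm above the bench). Axes as the station's.
- bin_floor (a point): Centre of the inner floor of the open blue bin, 6 mm above the bench. Axes as the station's. The bin's inside spans x = 0 to 155, y = +-100 mm of the station; side and far walls 130 mm high and 5 mm thick, near wall 78 mm high, ending under the ledge.
- stone: A loose piece of debris lying in the tray; origin at the centre of its underside. Grey stone, 30 x 26 x 22 mm.
- shard: A loose piece of debris lying in the tray; origin at the centre of its underside. Terracotta pot shard, 36 x 24 x 12 mm.
- charcoal: A loose piece of debris lying in the tray; origin at the centre of its underside. Black charcoal lump, 30 x 24 x 20 mm.
- chip: A loose piece of debris lying in the tray; origin at the centre of its underside. Dark wood chip, 36 x 22 x 13 mm. On the tray's floor the pieces slide from about 25 to 37 degrees of tilt.
- cup1: Bystander, to be left where it is: white plastic cup with soil in it, 68 mm across, 85 mm high; origin at the centre of its underside.
- cup2: Bystander, to be left where it is: white plastic cup with soil in it, 68 mm across, 85 mm high; origin at the centre of its underside.
- cup3: Bystander, to be left where it is: white plastic cup with soil in it, 68 mm across, 85 mm high; origin at the centre of its underside.
- flask: Bystander, to be left where it is: conical glass flask with amber content, 66 mm across at the foot, 100 mm high; origin at the centre of its underside.
- cylinder: Bystander, to be left where it is: tall glass measuring cylinder, 195 mm high, foot 60 mm across; origin at the centre of its underside.
- dish: Bystander, to be left where it is: small white porcelain bowl, 80 mm across, 30 mm high; origin at the centre of its underside.
- clamp: Bystander, to be left where it is: wooden test-tube clamp lying flat, 160 x 26 x 10 mm; origin at the centre of its underside.

How it is judged:
By the outcome, as a careful person would: the job done as asked, in the order asked, and still so for the second after the job is handed in, with the robot touching nothing.
It also fails if it takes over 67 s, if anything falls off the work surface, if the arm or the gripper's body presses on something with over 40 N, if the wrist force passes 120 N, or if a joint passes its speed limit or range.

## Working session

There is one attempt and no reset: what is moved stays moved. The work goes in short steps, Python scripts to look and compute and a tool call to move; the robot and the scene stay as the last step left them, time stands still between calls to the robot, and variables do not carry over. Pictures are saved under pics/ and viewed, at most 10 in all, crops included, and the job is handed in when it is done.

```bash
ls; mkdir -p pics
```

Run:
```python
from bench import arm, vision, probe_bus, order
import cv2
for n in("top","side","wrist"):
    cv2.imwrite(f"pics/{n}0.png",vision.get_image(n)); c=vision.get_calibration(n); print(n,c)
print(probe_bus.read_state())
```

```text
bench.py
pics
top {'K': array([[362.88000681,   0.        , 314.00222426],
       [  0.        , 362.88000681, 193.3970884 ],
       [  0.        ,   0.        ,   1.        ]]), 'D': array([-0.00783985,  0.        ,  0.        ,  0.        ,  0.        ]), 'rvec': array([ 2.15007567, -2.14589499,  0.14195246]), 'tvec': array([ -82.32650788,  625.77456799, 1073.53757272])}
side {'K': array([[376.40239883,   0.        , 321.9590718 ],
       [  0.        , 376.40239883, 204.61838018],
       [  0.        ,   0.        ,   1.        ]]), 'D': array([-0.03606614,  0.        ,  0.        ,  0.        ,  0.        ]), 'rvec': array([ 2.04539661, -0.49373326,  0.28382027]), 'tvec': array([-576.55297582,  174.61883619,  853.7921683 ])}
wrist {'K': array([[298.09619882,   0.        , 313.3601991 ],
       [  0.        , 298.09619882, 199.37185656],
       [  0.        ,   0.        ,   1.        ]]), 'D': array([-0.04579364,  0.        ,  0.        ,  0.        ,  0.        ]), 'rvec': array([-1.70587421,  2.40789731,  0.34847288]), 'tvec': array([621.20543383, -37.67569316, 380.26869678])}
{'clock': 0.15, 'joints': array([ 1.49257871e+00,  3.85391470e-01,  6.96909099e-03, -3.23293847e-04,
       -1.19395792e+00, -2.58598032e-01]), 'joint_vel': array([ 0.00121972, -0.00199792,  0.00339625,  0.00118066,  0.00054051,
       -0.0025037 ]), 'joint_efforts': array([ 6.85083669e-04, -3.92678940e+01,  1.88580948e+01,  4.18850228e+00,
       -3.40730978e-03,  5.48191679e-07]), 'position': array([206.41098512, 589.52559238, 247.48161183]), 'ee_rot': array([ 9.85842573e-01, -1.67671618e-01, -7.83142146e-05,  8.02299748e-04]), 'contact_force': array([ 0.14728547,  0.15375257, -0.67943985]), 'wrist_torque': array([ 0.04381958, -0.03635209,  0.0254763 ]), 'grasp_force': 0.0, 'gripper_width': 85.32724809564017}
```

View pics/top0.png

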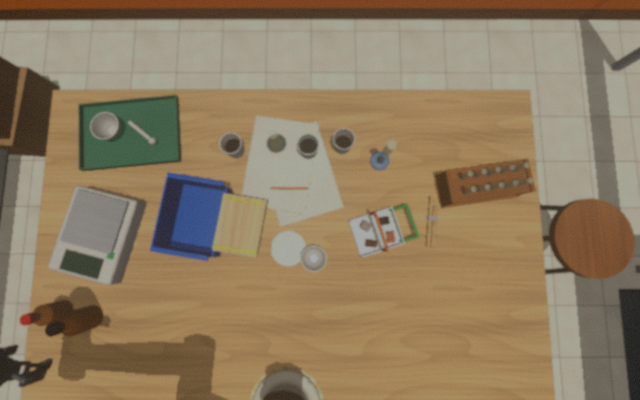

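View pics/side0.png

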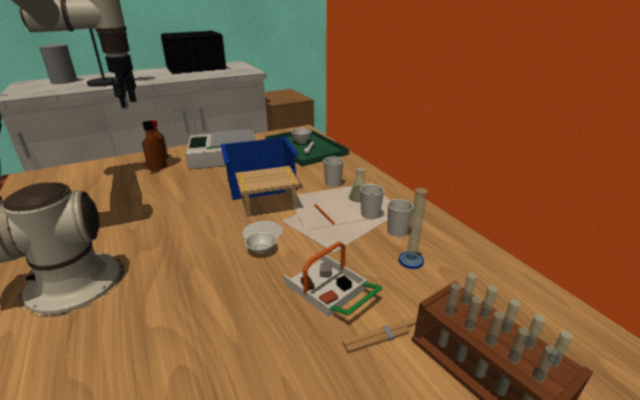

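Top: tray with orange arch about (379,230) and green bar (406,222), ledge about (240,224), bin (190,217). In the side view the arch is near (325,265), and the dish stands near the carrying line. Measuring by colour next.

Create h.py:
```python
import cv2,numpy as np
from bench import arm, vision, probe_bus, order
from scipy.spatial.transform import Rotation as R
def ray(c,uv):
    uv=np.asarray(uv,float).reshape(-1,1,2)
    n=cv2.undistortPoints(uv,c["K"],c["D"]).reshape(-1,2)
    M=cv2.Rodrigues(c["rvec"])[0]
    d=np.c_[n,np.ones(len(n))]@M
    return -M.T@c["tvec"],d
def onz(c,uv,z):
    o,d=ray(c,uv); return o+d*((z-o[2])/d[:,2])[:,None]
def proj(c,P): return cv2.projectPoints(np.asarray(P,float).reshape(-1,3),c["rvec"],c["tvec"],c["K"],c["D"])[0].reshape(-1,2)
def mask(im,lo,hi):
    return cv2.inRange(cv2.cvtColor(im,cv2.COLOR_BGR2HSV),np.array(lo),np.array(hi))
def big(m):
    n,l,s,c=cv2.connectedComponentsWithStats(m)
    i=1+np.argmax(s[1:,4]); return l==i,s[i],c[i]
def tri(c1,u1,c2,u2):
    A=[];b=[]
    for c,u in((c1,u1),(c2,u2)):
        o,d=ray(c,u); d=d[0]/np.linalg.norm(d[0]); P=np.eye(3)-np.outer(d,d); A.append(P);b.append(P@o)
    return np.linalg.lstsq(np.vstack(A),np.hstack(b),rcond=None)[0]
```

Run:
```python
from h import *
im=cv2.imread("pics/top0.png")
a=cv2.resize(im[165:275,140:270],None,fx=4.5,fy=4.5,interpolation=cv2.INTER_CUBIC)
cv2.imwrite("pics/z1.png",a)
c=vision.get_calibration("top")
for nm,lo,hi,z in(("orange",(5,150,120),(14,255,255),95),("green",(45,120,60),(75,255,255),35),("blue",(105,120,50),(125,255,255),130)):
    m=mask(im,lo,hi)
    m[:, 450:]=0; m[:60]=0
    b,s,ce=big(m); ys,xs=np.nonzero(b)
    bx=cv2.boxPoints(cv2.minAreaRect(np.c_[xs,ys].astype(np.float32)))
    print(nm,s,ce,onz(c,ce,z).round(1)); print(bx.round(1).tolist(),onz(c,bx,z).round(0).tolist())
```

```text
orange [376 217   5  10  17] [378.23529412 221.35294118] [[ 537.2 -267.7   95. ]]
[[376.0, 217.0], [377.79998779296875, 216.39999389648438], [380.79998779296875, 225.39999389648438], [379.0, 226.0]] [[550.0, -262.0, 95.0], [552.0, -267.0, 95.0], [526.0, -275.0, 95.0], [524.0, -270.0, 95.0]]
green [109 256   3   1   3] [110. 256.] [[433.7 539.1  35. ]]
[[111.0, 256.0], [111.0, 256.0], [109.0, 256.0], [109.0, 256.0]] [[434.0, 536.0, 35.0], [434.0, 536.0, 35.0], [434.0, 542.0, 35.0], [434.0, 542.0, 35.0]]
blue [ 171  183   56   65 2402] [196.21606994 215.45836803] [[550.6 250.1 130. ]]
[[169.60000610351562, 241.5], [183.6999969482422, 179.39999389648438], [226.0, 189.0], [211.89999389648438, 251.1999969482422]] [[478.0, 321.0, 130.0], [654.0, 291.0, 130.0], [626.0, 169.0, 130.0], [451.0, 202.0, 130.0]]
```

View pics/z1.png

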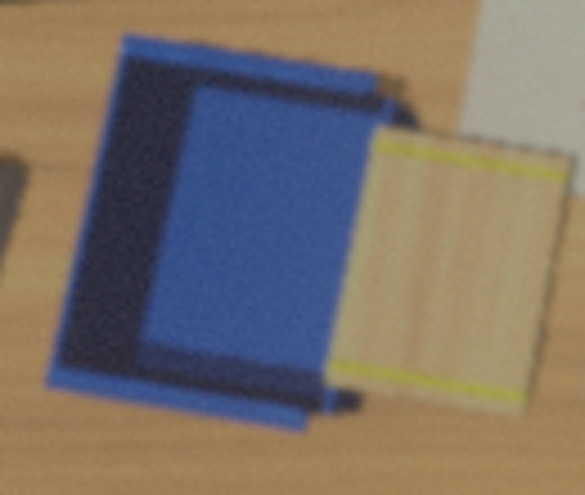

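Crop (4.5×, offset 140,165): ledge corners at about (376,127), (577,153), (524,412) and (322,387). The yellow lines run along the ledge.

Run:
```python
from h import *
im=cv2.imread("pics/top0.png"); c=vision.get_calibration("top")
px=(np.array([(376,127),(577,153),(524,412),(322,387)])+.5)/4.5+[140,165]-.5
P=onz(c,px,90); print(P.round(1).tolist())
d=(P[0]+P[3]-P[1]-P[2]); print("yaw",np.degrees(np.arctan2(d[1],d[0])), "edge",(P[0]+P[3])/2, "sizes",np.linalg.norm(d)/2,np.linalg.norm(P[0]-P[3]))
e=P[0]-P[3];print("edge yaw",np.degrees(np.arctan2(e[1],e[0])))
for nm,lo,hi,z in(("orange",(3,110,90),(12,255,255),95),("green",(40,90,50),(80,255,255),35)):
    m=mask(im[200:260,340:430],lo,hi); b,s,ce=big(m); ys,xs=np.nonzero(b); xs=xs+340;ys=ys+200
    Q=onz(c,np.c_[xs,ys],z); print(nm,len(xs),Q.mean(0).round(1)); print(cv2.boxPoints(cv2.minAreaRect(Q[:,:2].astype(np.float32))).round(0).tolist())
    v=np.linalg.svd(Q[:,:2]-Q[:,:2].mean(0))[2][0]; print("dir",np.degrees(np.arctan2(v[1],v[0]))%180)
print(R.from_quat(probe_bus.read_state()["ee_rot"]).as_matrix().round(3))
w=vision.get_calibration("wrist");M=cv2.Rodrigues(w["rvec"])[0];print("cam",-M.T@w["tvec"],M.T[:,2])
# dish
m=mask(im[225:285,260:345],(0,0,170),(180,60,255))
n,l,s,ce=cv2.connectedComponentsWithStats(m)
for i in range(1,n):
    if s[i,4]>60: print("white",s[i],onz(c,ce[i]+[260,225],15).round(0))
```

```text
[[620.7, 186.7, 90.0], [603.7, 54.4, 90.0], [436.7, 85.1, 90.0], [452.1, 215.3, 90.0]]
yaw 82.96744445057853 edge [536.38947479 200.9866153   90.        ] sizes 132.2350392361501 170.96877437511668
edge yaw -9.640755572411578
orange 54 [ 494.5 -300.8   95. ]
[[480.0, -295.0], [482.0, -311.0], [509.0, -307.0], [506.0, -291.0]]
dir 8.9979972121441
green 146 [ 542.6 -372.1   35. ]
[[483.0, -360.0], [496.0, -400.0], [597.0, -367.0], [584.0, -327.0]]
dir 18.60557791677124
[[ 0.944 -0.331 -0.   ]
 [-0.331 -0.944 -0.002]
 [ 0.     0.002 -1.   ]]
cam [274.67893645 563.35653738 372.96222904] [-0.27090498  0.09147694 -0.95824969]
white [16  9 11 25 97] [[462.  20.  15.]]
white [26 13 17 18 84] [[466. -19.  15.]]
```

The rows are not in the units I measure in: shifts go in shares of 750 mm and turns go in shares of 4 rad. I convert before sending: 375 mm / 750 = 0.5, 300 mm / 750 = 0.4.

{"api": "run_rows", "payload": {"offsets": [{"dx": 0.0267,"dy": 0.02,"dz": -0.0067},{"dx": 0.08,"dy": 0.06,"dz": -0.0133},{"dx": 0.1333,"dy": 0.1,"dz": -0.0267},{"dx": 0.1867,"dy": 0.14,"dz": -0.04},{"dx": 0.24,"dy": 0.18,"dz": -0.0533},{"dx": 0.2933,"dy": 0.22,"dz": -0.0693},{"dx": 0.3467,"dy": 0.26,"dz": -0.0693},{"dx": 0.4,"dy": 0.2933,"dz": -0.0693},{"dx": 0.4533,"dy": 0.3333,"dz": -0.0693},{"dx": 0.5,"dy": 0.3667,"dz": -0.0693}], "aperture": 85}}

```text
clock: 1.15
position: [470.2, 204.3, 300.3]
ee_rot: [0.986, -0.168, -0.0, -0.0]
contact_force: [1.2, 1.2, 0.9]
gripper_width: 84.8
grasp_force: 0.0
```

{"api": "run_rows", "payload": {"offsets": [{"dx": 0.04,"dy": 0.0293},{"dx": 0.0667,"dy": 0.0493},{"dx": 0.0747,"dy": 0.0533},{"dx": 0.0747,"dy": 0.0533},{"dx": 0.0747,"dy": 0.0533}]}}

```text
clock: 1.65
position: [508.8, 150.7, 300.1]
ee_rot: [0.986, -0.167, -0.0, 0.0]
contact_force: [-0.5, 0.5, 0.6]
gripper_width: 84.9
grasp_force: 0.0
```

Run:
```python
from h import *
import pickle
c=vision.get_calibration("wrist"); im=vision.get_image("wrist"); cv2.imwrite("pics/w1.png",im); pickle.dump(c,open("w1.pkl","wb"))
print(probe_bus.read_state()["position"])
```

```text
[508.70449183 150.92100073 300.21369999]
```

View pics/w1.png

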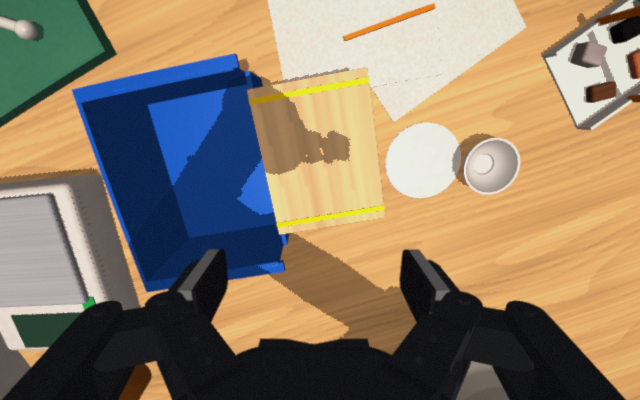

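Ledge sits in clear view: yellow line ends near (250,102)-(368,80) and (278,227)-(383,209). The dish is at (492,165), a flat white paper disc at (423,160).

Run:
```python
from h import *
import pickle
c=pickle.load(open("w1.pkl","rb")); im=cv2.imread("pics/w1.png")
m=mask(im,(26,150,110),(34,255,255)); n,l,s,ce=cv2.connectedComponentsWithStats(m)
m2=mask(im,(24,120,60),(36,255,255))
L=[]
for i in range(1,n):
    if s[i,4]>60:
        ys,xs=np.nonzero(l==i); Q=onz(c,np.c_[xs,ys],90)[:,:2]; mu=Q.mean(0)
        v=np.linalg.svd(Q-mu)[2][0]; v*=np.sign(v[1]); t=(Q-mu)@v
        L.append((mu+v*t.min(),mu+v*t.max()));print(s[i],np.degrees(np.arctan2(v[1],v[0])),L[-1],t.max()-t.min())
A=np.array([L[0],L[1]]); e=(A[0,1]+A[1,1])/2; r=(A[0,0]+A[1,0])/2
print("edge",e,"rear",r,"sep",np.linalg.norm(A[0].mean(0)-A[1].mean(0)))
```

```text
[283  77  86  20 505] 80.56324266568325 (array([587.84693996,  58.41456806]), array([602.83612361, 148.5977918 ])) 91.42039964091018
[277 205 108  23 526] 80.6390600393561 (array([445.41958996,  80.98673649]), array([466.5524116 , 209.18207589])) 129.9255217202748
edge [534.69426761 178.88993385] rear [516.63326496  69.70065228] sep 145.42597058902345
```

Scaled: 405 mm / 750 = 0.54, 280 mm / 750 = 0.3733, -0.64 rad / 4 = -0.16.

{"api": "run_rows", "payload": {"offsets": [{"dx": 0.0067,"dy": 0.0267,"az": -0.0125},{"dx": 0.02,"dy": 0.08,"dz": 0.0067,"az": -0.0375},{"dx": 0.0333,"dy": 0.1333,"dz": 0.0133,"az": -0.0625},{"dx": 0.048,"dy": 0.1933,"dz": 0.0267,"az": -0.0875},{"dx": 0.0627,"dy": 0.2533,"dz": 0.0267,"az": -0.1125},{"dx": 0.0773,"dy": 0.3133,"dz": 0.0267,"az": -0.1375},{"dx": 0.092,"dy": 0.3733,"dz": 0.0267,"az": -0.16},{"dx": 0.1067,"dy": 0.4333,"dz": 0.0267,"az": -0.16},{"dx": 0.12,"dy": 0.4867,"dz": 0.0267,"az": -0.16},{"dx": 0.1347,"dy": 0.54,"dz": 0.0267,"az": -0.16}]}}

```text
clock: 2.7
position: [470.6, -266.0, 280.7]
ee_rot: [0.988, 0.152, 0.0, 0.0]
contact_force: [1.1, 0.6, -0.4]
gripper_width: 84.8
grasp_force: 0.0
```

{"api": "run_rows", "payload": {"offsets": [{},{},{}]}}

```text
clock: 3.0
position: [470.9, -264.3, 280.4]
ee_rot: [0.988, 0.152, 0.0, -0.0]
contact_force: [0.5, -0.0, 0.7]
gripper_width: 84.8
grasp_force: 0.0
```

Run:
```python
from h import *
import pickle
c=vision.get_calibration("wrist"); im=vision.get_image("wrist"); cv2.imwrite("pics/w2.png",im); pickle.dump(c,open("w2.pkl","wb"))
s=probe_bus.read_state();print(s["position"],R.from_quat(s["ee_rot"]).as_matrix().round(3))
for nm,lo,hi,z in(("orange",(3,170,150),(14,255,255),95),("green",(40,120,50),(80,255,255),35)):
    m=mask(im,lo,hi); b,st,ce=big(m); ys,xs=np.nonzero(b)
    Q=onz(c,np.c_[xs,ys],z)[:,:2]; print(nm,st,cv2.boxPoints(cv2.minAreaRect(Q.astype(np.float32))).round(0).tolist())
```

```text
[ 471.01971133 -264.09170363  280.48791634] [[ 0.954  0.301  0.   ]
 [ 0.301 -0.954  0.   ]
 [ 0.    -0.    -1.   ]]
orange [350 149  19  26 351] [[492.0, -300.0], [494.0, -316.0], [519.0, -312.0], [516.0, -296.0]]
green [ 385   96   45   90 1150] [[480.0, -360.0], [494.0, -406.0], [598.0, -372.0], [584.0, -327.0]]
```

View pics/w2.png

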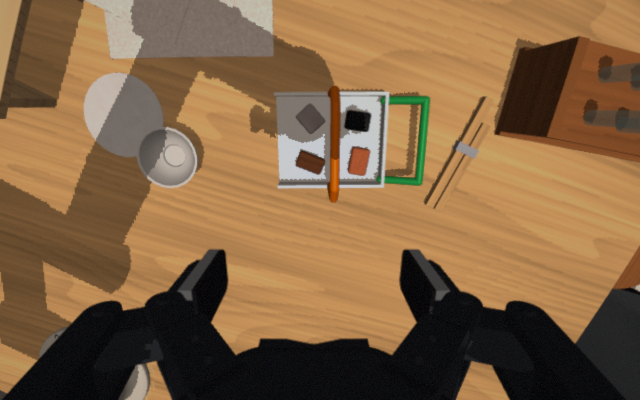

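Tray: arch runs (334,90)-(334,198), green bar (428,97)-(422,184), all four pieces inside, mouth on the left at x≈277.

Run:
```python
from h import *
import pickle
c=pickle.load(open("w2.pkl","rb")); im=cv2.imread("pics/w2.png")
def line(m,z,nm):
    ys,xs=np.nonzero(m); Q=onz(c,np.c_[xs,ys],z)[:,:2]; mu=Q.mean(0); v=np.linalg.svd(Q-mu)[2][0]; v*=np.sign(v[0]); t=(Q-mu)@v
    print(nm,len(xs),"mid",(mu+v*(t.min()+t.max())/2).round(1),"len",(t.max()-t.min()).round(1),"yaw",np.degrees(np.arctan2(v[1],v[0])).round(2))
g=mask(im,(40,120,40),(80,255,255)); g[:, :417]=0; line(g,35,"bar")
o=mask(im,(3,140,60),(16,255,255)); z=np.zeros_like(o); z[84:206,324:346]=255; o&=z
ys,xs=np.nonzero(o); print(ys.min(),ys.max(),[ (y,np.median(xs[ys==y])) for y in range(88,200,10) if (ys==y).any()])
line(o,95,"arch all")
o2=o.copy(); o2[:100]=0;o2[188:]=0; line(o2,95,"arch mid")
# side view triangulation of tray via white floor corners: mouth/side wall tops
w=onz(c,[(277,93),(388,92),(385,187),(278,188)],25); print(w.round(1).tolist())
```

```text
bar 689 mid [ 544.9 -384.1] len 109.3 yaw 19.63
84 205 [(88, np.float64(335.0)), (98, np.float64(334.5)), (108, np.float64(335.0)), (118, np.float64(335.0)), (128, np.float64(335.0)), (138, np.float64(334.5)), (148, np.float64(334.5)), (158, np.float64(334.0)), (168, np.float64(334.0)), (178, np.float64(334.0)), (188, np.float64(332.5)), (198, np.float64(333.5))]
arch all 1290 mid [ 511.  -276.8] len 125.0 yaw 18.33
arch mid 785 mid [ 513.5 -276.2] len 89.3 yaw 17.29
[[546.4, -196.9, 25.0], [588.1, -324.9, 25.0], [475.8, -364.4, 25.0], [432.2, -230.1, 25.0]]
```

Scaled: 188 mm / 750 = 0.2507, 180 mm / 750 = 0.24, -0.015 rad / 4 = -0.0038.

{"api": "run_rows", "payload": {"offsets": [{"dx": 0.0107,"dy": 0.008,"dz": 0.0133,"az": -0.0013},{"dx": 0.024,"dy": 0.0173,"dz": 0.0533,"az": -0.0038},{"dx": 0.0373,"dy": 0.0267,"dz": 0.1067,"az": -0.0038},{"dx": 0.0453,"dy": 0.0333,"dz": 0.1533,"az": -0.0038},{"dx": 0.0453,"dy": 0.0333,"dz": 0.1867,"az": -0.0038},{"dx": 0.0453,"dy": 0.0333,"dz": 0.22,"az": -0.0038},{"dx": 0.0453,"dy": 0.0333,"dz": 0.24,"az": -0.0038},{"dx": 0.0453,"dy": 0.0333,"dz": 0.2507,"az": -0.0038},{"dx": 0.0453,"dy": 0.0333,"dz": 0.2507,"az": -0.0038},{"dx": 0.0453,"dy": 0.0333,"dz": 0.2507,"az": -0.0038}]}}

```text
clock: 4.05
position: [511.4, -279.1, 92.8]
ee_rot: [0.987, 0.159, 0.0, 0.0]
contact_force: [0.4, 0.2, 1.0]
gripper_width: 85.2
grasp_force: 0.0
```

Run:
```python
from h import *
import pickle
c=vision.get_calibration("wrist"); im=vision.get_image("wrist"); cv2.imwrite("pics/w3.png",im); pickle.dump(c,open("w3.pkl","wb"))
s=probe_bus.read_state();print(s["position"],s["contact_force"])
```

```text
[ 511.51398211 -279.16892103   93.24662323] [ 0.57894609 -1.03141188  0.16469426]
```

View pics/w3.png

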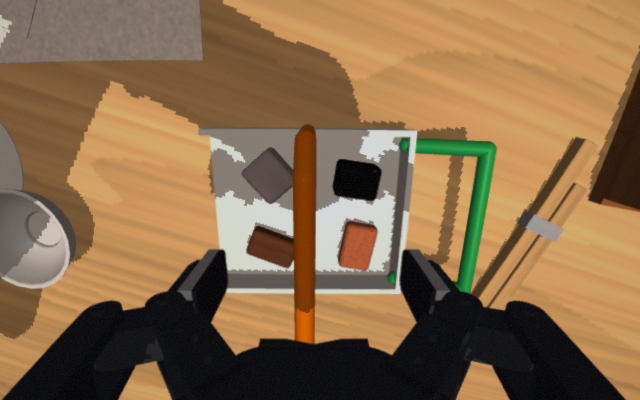

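Arch at column ~305, midway between fingers at ~313, so about 3 mm toward the mouth. I'll shift, then close gently.

Scaled: -3 mm / 750 = -0.004.

{"api": "run_rows", "payload": {"offsets": [{"dy": -0.004},{"dy": -0.004},{"dy": -0.004}], "aperture": 11}}

```text
clock: 4.4
position: [509.8, -276.3, 92.9]
ee_rot: [0.987, 0.159, 0.001, 0.0]
contact_force: [-0.3, 0.4, 0.9]
gripper_width: 43.3
grasp_force: 0.0
```

{"api": "run_rows", "payload": {"offsets": [{},{},{}], "aperture": 9}}

```text
clock: 4.7
position: [509.3, -275.9, 92.2]
ee_rot: [0.987, 0.158, -0.0, -0.0]
contact_force: [-1.7, 2.3, 1.0]
gripper_width: 9.0
grasp_force: 14.9
```

{"api": "run_rows", "payload": {"offsets": [{},{},{}]}}

```text
clock: 5.0
position: [509.4, -276.0, 92.3]
ee_rot: [0.987, 0.158, -0.0, -0.0]
contact_force: [-1.1, 4.0, 2.8]
gripper_width: 9.0
grasp_force: 15.0
```

{"api": "run_rows", "payload": {"offsets": [{},{},{}], "aperture": 8}}

```text
clock: 5.3
position: [509.4, -276.2, 92.4]
ee_rot: [0.987, 0.158, -0.0, -0.0]
contact_force: [-1.2, 4.5, 3.3]
gripper_width: 8.3
grasp_force: 33.3
```

{"api": "run_rows", "payload": {"offsets": [{"dz": -0.0013},{"dz": -0.0053},{"dz": -0.0107},{"dz": -0.0173},{"dz": -0.0227},{"dz": -0.0267},{"dz": -0.0267},{"dz": -0.0267}]}}

```text
clock: 6.1
position: [509.6, -276.3, 112.4]
ee_rot: [0.987, 0.158, 0.0, -0.0]
contact_force: [0.3, -0.1, -4.2]
gripper_width: 8.5
grasp_force: 32.8
```

Add to h.py:
```python
def barpix(im):
    g=mask(im,(40,120,40),(80,255,255)); 
    n,l,s,ce=cv2.connectedComponentsWithStats(g); i=1+np.argmax(s[1:,4]); return (l==i)
```

Run:
```python
from h import *
import pickle
def rep(c,im,arch,yaw=108.4):
    x=np.array([np.cos(np.radians(yaw)),np.sin(np.radians(yaw)),0]); b=barpix(im)
    out=[]
    for r in (200,230,250):
        xs=np.nonzero(b[r])[0]; xs=xs[xs>430]; u=xs.mean()
        o,d=ray(c,(u,r)); t=((-112)-(o-arch)@x)/(d[0]@x); out.append((u.round(1),(o+t*d[0])[2].round(1)))
    print(out)
rep(pickle.load(open("w3.pkl","rb")),cv2.imread("pics/w3.png"),np.array([509.4,-276.2,95]))
c=vision.get_calibration("wrist"); im=vision.get_image("wrist"); cv2.imwrite("pics/w4.png",im); p=probe_bus.read_state()["position"]; print(p)
rep(c,im,p+[0,0,2])
```

```text
[(np.float64(479.0), np.float64(38.0)), (np.float64(473.5), np.float64(37.4)), (np.float64(470.0), np.float64(37.2))]
[ 509.51117964 -276.26620903  112.21749599]
[(np.float64(481.5), np.float64(54.8)), (np.float64(476.5), np.float64(54.7)), (np.float64(473.0), np.float64(54.6))]
```

Scaled: -95 mm / 750 = -0.1267, -90 mm / 750 = -0.12, 0.47 rad / 4 = 0.1175.

{"api": "run_rows", "payload": {"offsets": [{"dz": -0.0027},{"dz": -0.0107,"az": 0.005},{"dz": -0.024,"az": 0.015},{"dz": -0.04,"az": 0.03},{"dz": -0.0573,"az": 0.0475},{"dz": -0.0747,"az": 0.065},{"dz": -0.092,"az": 0.0825},{"dz": -0.108,"az": 0.1},{"dz": -0.12,"az": 0.1125},{"dz": -0.1267,"az": 0.1175}]}}

```text
clock: 7.15
position: [510.0, -276.4, 208.7]
ee_rot: [0.997, -0.077, 0.001, 0.0]
contact_force: [0.7, 0.4, -3.7]
gripper_width: 8.6
grasp_force: 32.9
```

{"api": "run_rows", "payload": {"offsets": [{"az": 0.0025},{"az": 0.0025}]}}

```text
clock: 7.35
position: [509.3, -276.2, 207.0]
ee_rot: [0.997, -0.081, -0.0, -0.0]
contact_force: [0.2, -0.5, -4.1]
gripper_width: 8.6
grasp_force: 32.8
```

Run:
```python
from h import *
s=probe_bus.read_state(); p=s["position"]; M=R.from_quat(s["ee_rot"]).as_matrix(); print(p,M.round(3),s["grasp_force"],s["contact_force"])
print(M.T@(np.array([528.4,144.7,p[2]])-p))
```

```text
[ 509.34729778 -276.1648264   206.97698477] [[ 0.987 -0.161 -0.001]
 [-0.161 -0.987  0.   ]
 [-0.001 -0.    -1.   ]] 32.82849848270416 [ 0.24677406 -0.5420826  -4.13093144]
[-4.89948177e+01 -4.18437187e+02  1.88487343e-01]
```

Scaled: -128 mm / 750 = -0.1707, -110 mm / 750 = -0.1467.

{"api": "run_rows", "payload": {"offsets": [{"dy": -0.0027},{"dx": -0.0013,"dy": -0.0093},{"dx": -0.0027,"dy": -0.02},{"dx": -0.004,"dy": -0.0347},{"dx": -0.0067,"dy": -0.0533},{"dx": -0.0093,"dy": -0.0747},{"dx": -0.012,"dy": -0.0987},{"dx": -0.0147,"dy": -0.1227},{"dx": -0.0173,"dy": -0.1467},{"dx": -0.02,"dy": -0.1707}]}}

```text
clock: 8.35
position: [515.4, -145.7, 207.5]
ee_rot: [0.997, -0.08, 0.0, -0.0]
contact_force: [0.0, 0.6, -3.7]
gripper_width: 8.9
grasp_force: 32.8
```

{"api": "run_rows", "payload": {"offsets": [{"dx": -0.0027,"dy": -0.024},{"dx": -0.0053,"dy": -0.048},{"dx": -0.008,"dy": -0.072},{"dx": -0.0107,"dy": -0.096},{"dx": -0.0133,"dy": -0.12},{"dx": -0.0173,"dy": -0.144},{"dx": -0.02,"dy": -0.168},{"dx": -0.0227,"dy": -0.192},{"dx": -0.0253,"dy": -0.216},{"dx": -0.028,"dy": -0.24}]}}

```text
clock: 9.35
position: [523.3, 35.3, 207.6]
ee_rot: [0.997, -0.08, 0.0, -0.0]
contact_force: [0.0, 0.3, -4.0]
gripper_width: 8.6
grasp_force: 32.8
```

{"api": "run_rows", "payload": {"offsets": [{"dx": -0.0027,"dy": -0.024},{"dx": -0.0053,"dy": -0.0467},{"dx": -0.008,"dy": -0.068},{"dx": -0.0107,"dy": -0.0867},{"dx": -0.012,"dy": -0.1027},{"dx": -0.0147,"dy": -0.116},{"dx": -0.016,"dy": -0.1267},{"dx": -0.016,"dy": -0.1347},{"dx": -0.0173,"dy": -0.1413},{"dx": -0.0173,"dy": -0.144}]}}

```text
clock: 10.35
position: [528.3, 142.4, 207.2]
ee_rot: [0.997, -0.081, -0.0, 0.0]
contact_force: [0.3, -0.0, -4.5]
gripper_width: 8.5
grasp_force: 32.8
```

Run:
```python
from h import *
s=probe_bus.read_state(); p=s["position"]; M=R.from_quat(s["ee_rot"]).as_matrix(); print(p,s["grasp_force"],s["contact_force"],s["clock"])
im=vision.get_image("side"); cv2.imwrite("pics/s2.png",cv2.resize(im[80:280,160:420],None,fx=3,fy=3))
im=vision.get_image("wrist"); cv2.imwrite("pics/w5.png",im)
```

```text
[528.33483404 142.36336418 207.2229916 ] 32.84119248390198 [ 2.95413879e-01 -2.26891323e-04 -4.52330214e+00] 10.35
```

View pics/w5.png

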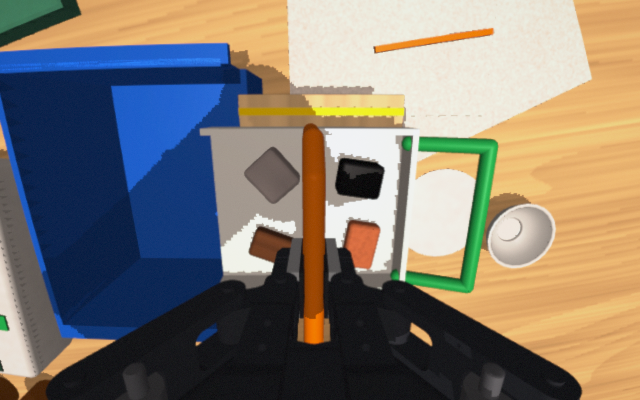

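Tray over the ledge, all four pieces inside, its sides parallel to the yellow line (240,111)-(405,111). Next, refine the ledge position from this view.

Run:
```python
from h import *
c=vision.get_calibration("wrist"); im=cv2.imread("pics/w5.png"); p=probe_bus.read_state()["position"]; print(p)
m=mask(im,(24,120,80),(36,255,255)); m[:100]=0;m[125:]=0
b,s,ce=big(m); ys,xs=np.nonzero(b); Q=onz(c,np.c_[xs,ys],90)[:,:2]; mu=Q.mean(0); v=np.linalg.svd(Q-mu)[2][0]; v*=np.sign(v[1]); t=(Q-mu)@v
f=mu+v*t.max(); r=mu+v*t.min(); yaw=np.arctan2(v[1],v[0]); n=np.array([-v[1],v[0]])
print("yaw",np.degrees(yaw),"front",f,"rear",r,t.max()-t.min(),"edge mid",f+72*n,"arch target",f+72*n-55*v)
x=np.array([np.cos(np.radians(80.7)),np.sin(np.radians(80.7)),0]); bm=barpix(im)
for rr in (180,200,220):
    xx=np.nonzero(bm[rr])[0]; xx=xx[xx>460]; o,d=ray(c,(xx.mean(),rr)); tt=(-112-(o-p)@x)/(d[0]@x); print("bar z",(o+tt*d[0])[2], "expected level",p[2]+2-57.5)
```

```text
[528.36425842 142.12546405 207.26801944]
yaw 80.79267426637774 front [604.7359713  160.44471639] rear [588.09864112  57.80588998] 103.97850471482025 edge mid [533.66363263 171.96524917] arch target [524.86322564 117.67387936]
bar z 149.78773776562016 expected level 151.76801943779654
bar z 150.0987189976758 expected level 151.76801943779654
bar z 149.93626941728112 expected level 151.76801943779654
```

Run:
```python
from h import *
c=vision.get_calibration("wrist"); im=cv2.imread("pics/w5.png")
print(proj(c,[(609.1,186.7,90),(587.8,58.4,90),(604.7,160.4,90)]))
for r in (100,111): print(r,[im[r,x].tolist() for x in range(190,260,7)])
print(proj(vision.get_calibration("top"),[(609.1,186.7,90),(587.8,58.4,90)]))
im=cv2.imread("pics/w1.png"); cv2.imwrite("pics/z2.png",np.hstack([cv2.resize(im[60:250,230:400],None,fx=2.5,fy=2.5),cv2.resize(cv2.imread("pics/w5.png")[60:180,190:330],(425,475))[:475]]))
```

```text
[[237.24287572 111.20826657]
 [402.56742102 111.66000571]
 [271.10581417 111.1379621 ]]
100 [[207, 100, 37], [211, 102, 37], [211, 103, 39], [211, 105, 41], [199, 99, 40], [124, 59, 22], [125, 59, 20], [89, 126, 161], [90, 131, 167], [85, 123, 156]]
111 [[208, 100, 34], [210, 102, 38], [212, 104, 41], [132, 61, 22], [124, 60, 23], [124, 60, 23], [124, 59, 21], [31, 133, 168], [4, 141, 180], [4, 141, 179]]
[[223.01351359 196.72143834]
 [266.36590627 203.99127406]]
```

View pics/z2.png

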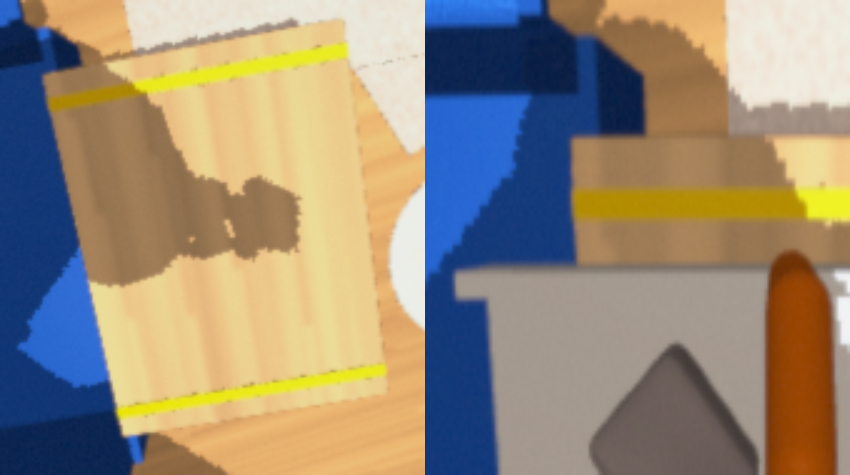

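Ledge front end is at column ~239 in w5 (projected 237), so the ledge pose holds to about 2 mm. Lowering.

Scaled: 22.5 mm / 750 = 0.03, -1.5 mm / 750 = -0.002.

{"api": "run_rows", "payload": {"offsets": [{"dy": -0.002,"dz": 0.0013},{"dy": -0.002,"dz": 0.0053},{"dy": -0.002,"dz": 0.0107},{"dy": -0.002,"dz": 0.016},{"dy": -0.002,"dz": 0.0213},{"dy": -0.002,"dz": 0.0253},{"dy": -0.002,"dz": 0.028},{"dy": -0.002,"dz": 0.03},{"dy": -0.002,"dz": 0.03}]}}

```text
clock: 11.35
position: [528.5, 143.6, 184.6]
ee_rot: [0.997, -0.081, -0.0, 0.0]
contact_force: [0.1, -0.3, -4.5]
gripper_width: 8.5
grasp_force: 32.8
```

{"api": "run_rows", "payload": {"offsets": [{"dz": 0.0009},{"dz": 0.0019},{"dz": 0.0027},{"dz": 0.0027},{"dz": 0.0027}]}}

```text
clock: 11.85
position: [528.9, 143.9, 183.3]
ee_rot: [0.997, -0.081, 0.001, -0.0]
contact_force: [-0.7, 1.5, -1.3]
gripper_width: 8.5
grasp_force: 33.1
```

Scaled: 1 mm / 750 = 0.0013, 0.5 mm / 750 = 0.0007.

{"api": "run_rows", "payload": {"offsets": [{"dz": 0.0007},{"dz": 0.0013},{"dz": 0.0013}]}}

```text
clock: 12.15
position: [529.2, 144.4, 182.7]
ee_rot: [0.997, -0.081, 0.001, -0.001]
contact_force: [-1.3, 4.2, 2.5]
gripper_width: 8.5
grasp_force: 33.5
```

{"api": "run_rows", "payload": {"offsets": [{},{}], "aperture": 12}}

```text
clock: 12.35
position: [529.2, 144.0, 182.3]
ee_rot: [0.997, -0.081, 0.001, -0.0]
contact_force: [-0.9, 3.1, 2.3]
gripper_width: 11.7
grasp_force: 1.9
```

{"api": "run_rows", "payload": {"offsets": [{},{},{}], "aperture": 40}}

```text
clock: 12.65
position: [528.2, 142.9, 181.4]
ee_rot: [0.997, -0.081, -0.001, 0.001]
contact_force: [0.3, 1.0, 0.3]
gripper_width: 39.7
grasp_force: 0.0
```

{"api": "run_rows", "payload": {"offsets": [{"dz": -0.0133},{"dz": -0.04},{"dz": -0.08},{"dz": -0.1133},{"dz": -0.1333},{"dz": -0.14},{"dz": -0.14},{"dz": -0.14}]}}

```text
clock: 13.45
position: [528.0, 143.4, 285.9]
ee_rot: [0.997, -0.081, -0.001, 0.0]
contact_force: [-0.4, 0.1, -1.1]
gripper_width: 40.3
grasp_force: 0.0
```

Run:
```python
from h import *
import pickle
c=vision.get_calibration("wrist"); im=vision.get_image("wrist"); cv2.imwrite("pics/w6.png",im); pickle.dump(c,open("w6.pkl","wb"))
s=probe_bus.read_state();print(s["position"])
g=barpix(im); ys,xs=np.nonzero(g); print(xs.min(),xs.max(),ys.min(),ys.max())
k=xs>xs.max()-22; Q=onz(c,np.c_[xs,ys][k],125)[:,:2]; print(cv2.boxPoints(cv2.minAreaRect(Q.astype(np.float32))).round(1).tolist())
bx=cv2.minAreaRect(Q.astype(np.float32)); print(bx)
o=mask(im,(3,140,60),(16,255,255)); o[:,:250]=0;o[:,380:]=0; b,st,ce=big(o); ys,xs=np.nonzero(b); print(st); Q=onz(c,np.c_[xs,ys],185)[:,:2]; print(cv2.minAreaRect(Q.astype(np.float32)))
```

```text
[527.99265368 143.3494832  285.63378803]
377 433 127 235
[[457.20001220703125, 26.799999237060547], [567.4000244140625, 19.200000762939453], [568.7999877929688, 39.400001525878906], [458.6000061035156, 47.0]]
((512.993896484375, 33.13125228881836), (20.264127731323242, 110.47054290771484), 86.05834197998047)
[ 270  118   47  148 2249]
((537.0369873046875, 155.54222106933594), (36.768348693847656, 120.74559783935547), 80.82778930664062)
```

View pics/w6.png

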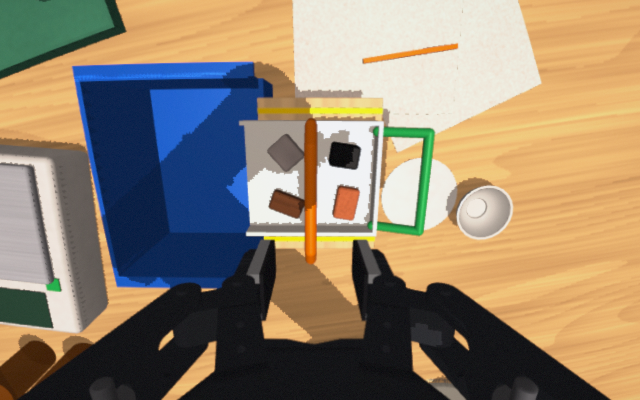

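Tray sits on the ledge between the yellow lines with its mouth (col ~246) past the edge (col ~258); all four pieces still inside, green bar about (427,180). Next: move over the bar.

Scaled: 125 mm / 750 = 0.1667, 112 mm / 750 = 0.1493.

{"api": "run_rows", "payload": {"offsets": [{"dy": 0.0133},{"dy": 0.0533},{"dy": 0.1},{"dy": 0.1333,"dz": 0.0133},{"dy": 0.1493,"dz": 0.04},{"dy": 0.1493,"dz": 0.08},{"dy": 0.1493,"dz": 0.1267},{"dy": 0.1493,"dz": 0.1533},{"dy": 0.1493,"dz": 0.1667},{"dy": 0.1493,"dz": 0.1667}], "aperture": 36}}

```text
clock: 14.5
position: [509.6, 32.4, 160.4]
ee_rot: [0.997, -0.081, -0.002, 0.001]
contact_force: [-0.1, -0.8, 0.8]
gripper_width: 35.8
grasp_force: 0.0
```

{"api": "run_rows", "payload": {"offsets": [{},{}]}}

```text
clock: 14.7
position: [511.4, 33.3, 163.1]
ee_rot: [0.997, -0.081, 0.001, -0.0]
contact_force: [0.1, -0.2, -0.4]
gripper_width: 35.9
grasp_force: 0.0
```

Run:
```python
from h import *
c=vision.get_calibration("wrist"); im=vision.get_image("wrist"); cv2.imwrite("pics/w7.png",im)
s=probe_bus.read_state();p=s["position"];M=R.from_quat(s["ee_rot"]).as_matrix();print(p)
def rep(cc,im,rows,z,x0,x1):
    g=mask(im,(40,120,40),(80,255,255))
    for r in rows:
        xs=np.nonzero(g[r])[0]; xs=xs[(xs>x0)&(xs<x1)]
        if len(xs): q=onz(cc,(xs.mean(),r),z)[0]; print(r,xs.min(),xs.max(),"tool off",(M.T@(q-p)).round(1))
rep(c,im,(150,180,210,240,270,300),125,200,420)
import pickle
rep(pickle.load(open("w6.pkl","rb")),cv2.imread("pics/w6.png"),(150,180,210),125,395,440)
```

```text
[511.26644272  33.28776183 163.08306812]
150 229 318 tool off [ 52.1 -17.1  38.2]
180 303 318 tool off [35.3  1.  38.2]
210 303 318 tool off [17.5  1.  38.1]
240 303 317 tool off [-1.4  0.6 38.1]
270 303 318 tool off [-21.6   0.8  38. ]
300 274 317 tool off [-43.3  -8.9  38. ]
150 423 432 tool off [35.1  1.7 38.2]
180 420 428 tool off [ 5.4  1.3 38.1]
210 417 425 tool off [-25.9   1.5  38. ]
```

Scaled: 40 mm / 750 = 0.0533, 36 mm / 750 = 0.048.

{"api": "run_rows", "payload": {"offsets": [{"dy": 0.0013,"dz": 0.0067},{"dy": 0.0013,"dz": 0.02},{"dy": 0.0013,"dz": 0.036},{"dy": 0.0013,"dz": 0.048},{"dy": 0.0013,"dz": 0.0533},{"dy": 0.0013,"dz": 0.0533},{"dy": 0.0013,"dz": 0.0533}]}}

```text
clock: 15.45
position: [510.6, 32.1, 121.8]
ee_rot: [0.997, -0.081, 0.0, 0.0]
contact_force: [0.0, -0.0, 0.3]
gripper_width: 35.8
grasp_force: 0.0
```

{"api": "run_rows", "payload": {"offsets": [{},{},{},{},{}], "aperture": 9.3}}

```text
clock: 15.95
position: [511.0, 32.5, 122.3]
ee_rot: [0.997, -0.081, 0.001, -0.0]
contact_force: [0.6, 2.8, 1.0]
gripper_width: 9.2
grasp_force: 9.8
```

Scaled: -55 mm / 750 = -0.0733, -48.6 mm / 750 = -0.0648.

{"api": "run_rows", "payload": {"offsets": [{"dx": -0.0007,"dz": -0.0027},{"dy": -0.002,"dz": -0.0093},{"dy": -0.0049,"dz": -0.0192},{"dy": -0.008,"dz": -0.0287},{"dy": -0.0115,"dz": -0.038},{"dy": -0.0155,"dz": -0.0471},{"dy": -0.0197,"dz": -0.056},{"dy": -0.0244,"dz": -0.0648},{"dy": -0.0293,"dz": -0.0733},{"dy": -0.0293,"dz": -0.0733}]}}

```text
clock: 16.95
position: [514.7, 54.6, 178.0]
ee_rot: [0.997, -0.08, 0.001, -0.001]
contact_force: [0.3, 0.2, -1.6]
gripper_width: 9.5
grasp_force: 9.5
```

Run:
```python
from h import *
c=vision.get_calibration("side");im=vision.get_image("side"); cv2.imwrite("pics/s3.png",cv2.resize(im[90:260,190:350],None,fx=4,fy=3.5))
im=vision.get_image("wrist"); cv2.imwrite("pics/w8.png",im)
s=probe_bus.read_state();print(s["position"],s["contact_force"],s["grasp_force"])
```

```text
[513.99768428  54.13530957 176.87133196] [ 1.14915744  0.32370293 -1.75552663] 9.457744807004929
```

Add to h.py:
```python
def tilt(im,c):
    s=probe_bus.read_state(); p=s["position"]; b=p+[0,0,2]
    v=np.array([.1605,.987,0]); o=mask(im,(3,140,60),(16,255,255)); o[:60]=0
    bb,st,ce=big(o); ys,xs=np.nonzero(bb); print("arch blob",st)
    for t in range(0,70,5):
        a=np.radians(t); P=b+v*(112*np.cos(a)+60*np.sin(a))+[0,0,60*np.cos(a)-112*np.sin(a)]
        n=np.array([.987,-.1605,0]); q=proj(c,[P,P+20*n,P+40*n]); hit=[bool(0<=int(y)<400 and 0<=int(x)<640 and bb[int(y),int(x)]) for x,y in q]
        print(t,q[0].round(),hit)
```

Run:
```python
from h import *
tilt(cv2.imread("pics/w8.png"),vision.get_calibration("wrist"))
```

```text
arch blob [   0  126  149  267 8510]
0 [-60. 368.] [False, False, False]
5 [-41. 344.] [False, False, False]
10 [-22. 324.] [False, False, False]
15 [ -3. 306.] [False, False, False]
20 [ 17. 291.] [True, True, False]
25 [ 36. 278.] [False, False, False]
30 [ 54. 266.] [False, False, False]
35 [ 72. 256.] [False, False, False]
40 [ 89. 247.] [False, False, False]
45 [106. 239.] [False, False, False]
50 [122. 233.] [False, False, False]
55 [138. 227.] [False, False, False]
60 [153. 221.] [False, False, False]
65 [168. 217.] [False, False, False]
```

The rows are not in the units I measure in: shifts go in shares of 750 mm and turns go in shares of 4 rad. I convert before sending: -52.8 mm / 750 = -0.0704, -51.7 mm / 750 = -0.0689.

{"api": "run_rows", "payload": {"offsets": [{"dy": -0.0055,"dz": -0.0083},{"dy": -0.0112,"dz": -0.0164},{"dy": -0.0175,"dz": -0.0241},{"dy": -0.0239,"dz": -0.0317},{"dy": -0.0307,"dz": -0.0391},{"dy": -0.0377,"dz": -0.046},{"dy": -0.0452,"dz": -0.0525},{"dy": -0.0528,"dz": -0.0588},{"dy": -0.0608,"dz": -0.0648},{"dy": -0.0689,"dz": -0.0704}]}}

```text
clock: 18.05
position: [522.3, 105.4, 229.9]
ee_rot: [0.997, -0.081, -0.0, -0.0]
contact_force: [0.7, 0.1, -1.9]
gripper_width: 10.0
grasp_force: 9.2
```

{"api": "run_rows", "payload": {"offsets": [{"dy": -0.0084,"dz": -0.0052},{"dy": -0.0171,"dz": -0.0101},{"dy": -0.0259,"dz": -0.0147},{"dy": -0.0349,"dz": -0.0188},{"dy": -0.0349,"dz": -0.0188},{"dy": -0.0349,"dz": -0.0188},{"dy": -0.0349,"dz": -0.0188},{"dy": -0.0349,"dz": -0.0188}]}}

```text
clock: 18.85
position: [526.3, 130.5, 243.4]
ee_rot: [0.997, -0.081, -0.0, 0.0]
contact_force: [0.1, -0.0, -3.0]
gripper_width: 9.5
grasp_force: 9.1
```

Run:
```python
from h import *
im=vision.get_image("top"); cv2.imwrite("pics/t9.png",im)
w=vision.get_image("wrist"); cv2.imwrite("pics/w9.png",w)
s=vision.get_image("side"); cv2.imwrite("pics/s9.png",s)
tilt(w,vision.get_calibration("wrist"))
a=cv2.resize(im[165:275,140:270],(420,355),interpolation=cv2.INTER_CUBIC); b=cv2.resize(s[110:260,200:330],(308,355)); d=cv2.resize(w,(392,245))
out=np.zeros((600,728,3),np.uint8); out[:355,:420]=a; out[:355,420:]=b; out[355:,:392]=d; cv2.imwrite("pics/m9.png",out)
```

```text
arch blob [ 118  122  135  178 5196]
0 [-60. 368.] [False, False, False]
5 [-41. 345.] [False, False, False]
10 [-22. 324.] [False, False, False]
15 [ -3. 307.] [False, False, False]
20 [ 17. 291.] [False, False, False]
25 [ 35. 278.] [False, False, False]
30 [ 54. 266.] [False, False, False]
35 [ 72. 256.] [False, False, False]
40 [ 89. 247.] [False, False, False]
45 [106. 239.] [False, False, False]
50 [122. 233.] [False, False, False]
55 [138. 227.] [True, True, True]
60 [153. 222.] [False, False, False]
65 [168. 217.] [False, False, False]
```

View pics/m9.png

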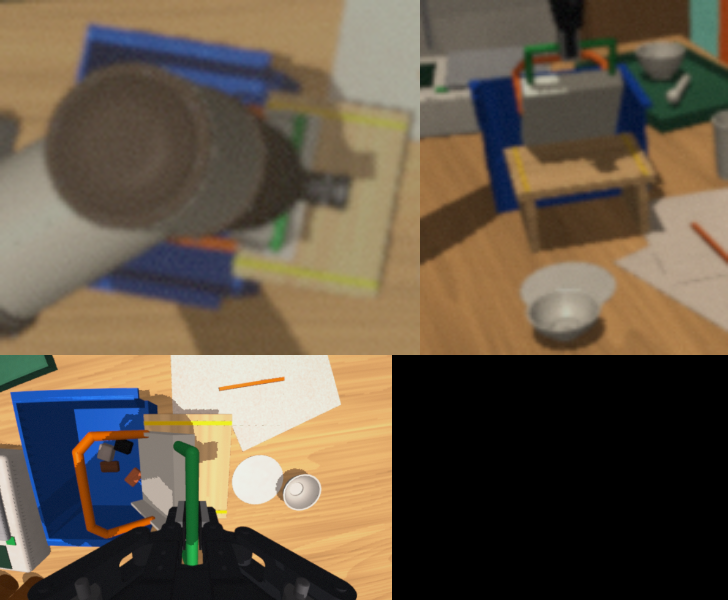

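Wrist panel: grey, black, brown and terracotta pieces all appear in the bin, left of the tray's mouth. The terracotta one is close to the mouth, so I'll check its size against the bin floor.

Run:
```python
from h import *
c=vision.get_calibration("wrist"); im=cv2.imread("pics/w9.png")
S=lambda q:(lambda d:np.c_[d@[.1605,.987],d@[-.987,.1605]])(np.atleast_2d(q)[:,:2]-[537.5,198])
h=cv2.cvtColor(im,cv2.COLOR_BGR2HSV)[130:240,130:260]
m=cv2.inRange(h,np.array((0,0,0)),np.array((25,255,255)))
n,l,s,ce=cv2.connectedComponentsWithStats(m)
for i in range(1,n):
    if 30<s[i,4]<3000:
        u=ce[i]+[130,130]; ys,xs=np.nonzero(l==i); hh=h[l==i].mean(0).round()
        for z in(15,85):
            q=onz(c,np.c_[xs+130,ys+130],z); print(s[i],u.round(),hh,z,"station",S(q.mean(0)).round(),[round(a) for a in cv2.minAreaRect(q[:,:2].astype(np.float32))[1]])
```

```text
[  29   15   35   46 1107] [176. 169.] [ 9. 95. 80.] 15 station [[96. -5.]] [39, 56]
[  29   15   35   46 1107] [176. 169.] [ 9. 95. 80.] 85 station [[ 63. -19.]] [31, 45]
```

Run:
```python
from h import *
c=vision.get_calibration("wrist"); im=cv2.imread("pics/w9.png")
S=lambda q:(lambda d:(round(d@[.1605,.987]),round(d@[-.987,.1605])))(np.asarray(q)[:2]-[537.5,198])
h=cv2.cvtColor(im,cv2.COLOR_BGR2HSV)
m=cv2.inRange(h,np.array((0,80,30)),np.array((25,255,255)));m[:180]=0;m[225:]=0;m[:,:195]=0;m[:,240:]=0
n,l,s,ce=cv2.connectedComponentsWithStats(m)
for i in range(1,n):
    if s[i,4]>15:
        ys,xs=np.nonzero(l==i)
        for z in(15,85):
            q=onz(c,np.c_[xs,ys],z); print(s[i],h[l==i].mean(0).round(),z,S(q.mean(0)),[round(a) for a in cv2.minAreaRect(q[:,:2].astype(np.float32))[1]])
# mouth edge lower corner pixel positions predicted at 55deg
a=np.radians(55); v=np.array([.1605,.987,0]);nn=np.array([-.987,.1605,0])
for y in(-60,0,60): print("mouth",proj(c,[np.array([537.5,198,90])+v*15*np.cos(a)-np.array([0,0,15*np.sin(a)])+nn*y, np.array([537.5,198,90])+v*(15*np.cos(a)+4*np.sin(a))+np.array([0,0,-15*np.sin(a)+4*np.cos(a)])+nn*y]).round().tolist())
```

```text
[204 184  26  31 477] [  8. 172. 126.] 15 (48, 33) [23, 37]
[204 184  26  31 477] [  8. 172. 126.] 85 (24, 12) [18, 29]
mouth [[230.0, 125.0], [225.0, 125.0]]
mouth [[234.0, 186.0], [230.0, 186.0]]
mouth [[239.0, 240.0], [235.0, 241.0]]
```

The terracotta piece measures 23×37 mm on the bin floor plane, so all four are in the bin. Lowering along the same arc.

Scaled: 77.9 mm / 750 = 0.1039, 69.5 mm / 750 = 0.0927.

{"api": "run_rows", "payload": {"offsets": [{"dy": 0.0089,"dz": 0.0043},{"dy": 0.0179,"dz": 0.0087},{"dy": 0.0349,"dz": 0.0188},{"dy": 0.0511,"dz": 0.0304},{"dy": 0.0661,"dz": 0.0432},{"dy": 0.08,"dz": 0.0575},{"dy": 0.0927,"dz": 0.0728},{"dy": 0.1039,"dz": 0.0892},{"dy": 0.1039,"dz": 0.0892}]}}

```text
clock: 19.9
position: [512.5, 52.1, 174.8]
ee_rot: [0.997, -0.082, -0.002, 0.001]
contact_force: [-0.3, -0.5, -2.1]
gripper_width: 9.2
grasp_force: 8.9
```

{"api": "run_rows", "payload": {"offsets": [{"dy": 0.0049,"dz": 0.0085},{"dy": 0.0096,"dz": 0.0173},{"dy": 0.0139,"dz": 0.0263},{"dy": 0.0179,"dz": 0.0353},{"dy": 0.0213,"dz": 0.0447},{"dy": 0.0244,"dz": 0.0541},{"dy": 0.0272,"dz": 0.0627},{"dy": 0.0285,"dz": 0.0687},{"dy": 0.0292,"dz": 0.0713},{"dy": 0.0292,"dz": 0.0713}]}}

```text
clock: 20.9
position: [510.0, 30.2, 124.1]
ee_rot: [0.997, -0.08, -0.001, 0.002]
contact_force: [-2.6, -5.6, 6.4]
gripper_width: 9.9
grasp_force: 9.5
```

{"api": "run_rows", "payload": {"offsets": [{"dz": 0.0009},{"dz": 0.0013},{"dz": 0.0013}]}}

```text
clock: 21.2
position: [510.0, 29.9, 123.5]
ee_rot: [0.997, -0.08, -0.001, 0.002]
contact_force: [-1.3, -6.9, 7.2]
gripper_width: 9.4
grasp_force: 9.6
```

Run:
```python
from h import *
w=vision.get_image("wrist"); c=vision.get_calibration("wrist"); cv2.imwrite("pics/w10.png",w); tilt(w,c)
```

```text
arch blob [  407   142   233   216 16833]
0 [-61. 369.] [False, False, False]
5 [-42. 345.] [False, False, False]
10 [-23. 325.] [False, False, False]
15 [ -4. 307.] [False, False, False]
20 [ 16. 292.] [False, False, False]
25 [ 35. 278.] [False, False, False]
30 [ 53. 267.] [False, False, False]
35 [ 71. 256.] [False, False, False]
40 [ 88. 247.] [False, False, False]
45 [105. 240.] [False, False, False]
50 [121. 233.] [False, False, False]
55 [137. 227.] [False, False, False]
60 [153. 222.] [False, False, False]
65 [168. 217.] [False, False, False]
```

{"api": "run_rows", "payload": {"offsets": [{},{},{}], "aperture": 14}}

```text
clock: 21.55
position: [510.4, 32.3, 122.1]
ee_rot: [0.997, -0.081, -0.0, -0.0]
contact_force: [-0.1, 1.0, 0.8]
gripper_width: 14.0
grasp_force: 0.3
```

{"api": "run_rows", "payload": {"offsets": [{},{},{}], "aperture": 36}}

```text
clock: 21.85
position: [510.2, 32.1, 122.1]
ee_rot: [0.997, -0.081, -0.0, 0.0]
contact_force: [-0.1, -0.5, -0.5]
gripper_width: 35.9
grasp_force: 0.0
```

{"api": "run_rows", "payload": {"offsets": [{"dz": -0.0133},{"dz": -0.04},{"dz": -0.08},{"dz": -0.12},{"dz": -0.16},{"dz": -0.2},{"dy": -0.0267,"dz": -0.2133},{"dy": -0.0667,"dz": -0.2173},{"dy": -0.1133,"dz": -0.2173},{"dy": -0.1493,"dz": -0.2173}]}}

```text
clock: 22.85
position: [528.5, 144.1, 286.5]
ee_rot: [0.997, -0.081, 0.001, -0.0]
contact_force: [0.5, -1.2, 0.5]
gripper_width: 36.4
grasp_force: 0.0
```

{"api": "run_rows", "payload": {"offsets": [{},{},{}]}}

```text
clock: 23.15
position: [528.2, 142.0, 285.6]
ee_rot: [0.997, -0.081, 0.0, 0.0]
contact_force: [-1.2, -0.2, 0.4]
gripper_width: 36.3
grasp_force: 0.0
```

Run:
```python
from h import *
import pickle
c6=pickle.load(open("w6.pkl","rb")); i6=cv2.imread("pics/w6.png")
c=vision.get_calibration("wrist"); im=vision.get_image("wrist"); cv2.imwrite("pics/w11.png",im)
print(probe_bus.read_state()["position"])
S=lambda q:(lambda d:np.array([d@[.1605,.987],d@[-.987,.1605],q[2]]).round(1))(np.asarray(q)[:2]-[537.5,198])
for cc,I in((c6,i6),(c,im)):
    g=mask(I,(40,120,40),(80,255,255)); o=mask(I,(3,160,90),(16,255,255))
    for r in(150,180,210):
        xs=np.nonzero(g[r])[0]; xs=xs[(xs>380)&(xs<460)]; xs=xs[xs>xs.max()-12]; print("bar",xs.mean(),S(onz(cc,(xs.mean(),r),125)[0]))
        xs=np.nonzero(o[r])[0]; xs=xs[(xs>290)&(xs<335)]; print("arch",xs.mean(),S(onz(cc,(xs.mean(),r),185)[0]))
    x=np.arange(235,300); k=I[190:196,235:400].mean(0).astype(int); print([ (235+j,k[j].tolist()) for j in range(0,40,4)])
    f=cv2.cvtColor(I,cv2.COLOR_BGR2HSV)[135:228,255:370]; print("nonwhite frac floor",((f[...,1]>90)|(f[...,2]<70)).mean().round(3))
```

```text
[528.20274441 141.85507789 285.65373502]
bar 427.5 [-168.4  -35.7  125. ]
arch 310.5 [-56.2 -43.3 185. ]
bar 424.0 [-168.1   -6.1  125. ]
arch 310.0 [-55.7 -20.  185. ]
bar 421.0 [-168.3   25.3  125. ]
arch 304.7142857142857 [-51.3   4.6 185. ]
[(235, [216, 108, 44]), (239, [217, 109, 46]), (243, [217, 110, 46]), (247, [220, 133, 93]), (251, [236, 242, 240]), (255, [237, 242, 240]), (259, [237, 242, 240]), (263, [237, 242, 240]), (267, [238, 242, 240]), (271, [222, 227, 227])]
nonwhite frac floor 0.296
bar 426.5 [-168.5  -36.3  125. ]
arch 309.5 [-56.6 -43.8 185. ]
bar 424.0 [-169.1   -6.7  125. ]
arch 309.5 [-56.5 -20.6 185. ]
bar 421.0 [-169.3   24.6  125. ]
arch 310.0 [-56.8   4.  185. ]
[(235, [64, 108, 212]), (239, [64, 108, 215]), (243, [68, 104, 201]), (247, [190, 143, 136]), (251, [235, 241, 240]), (255, [236, 242, 240]), (259, [236, 242, 240]), (263, [237, 241, 240]), (267, [237, 242, 240]), (271, [238, 241, 240])]
nonwhite frac floor 0.111
```

```bash
python3 -c "
from bench import arm, vision, probe_bus, order
print(order.job_done())"
```

```text
the job is handed in; nothing more can be done
None
```

The job is handed in at about 23 s: all four pieces measured in the blue bin, the empty tray back flat on the ledge with its mouth about 14 mm past the edge, the gripper clear of it, and nothing else on the bench moved by the arm.

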